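Seat the rocking canister lid

ROBOT

A 6-joint arm with a two-finger parallel gripper is mounted at the origin on a cart in front of the work surface, level with it; the furniture and walls round the work are solid. World frame = base frame: x ahead of the robot, y to its left, z up, the work surface at z = 0. Lengths are in mm, angles in rad, forces in N, time in s.
With the tool pointing down it reaches from about 375 to 750 mm from the base axis. Payload 9 kg.
Tool frame: the origin (TCP) lies between the finger pads; the fingertips stand 14 mm ahead of it and the grasp point (between the pads) lies 5 mm behind it; z points along the fingers, y is the line along which they close (so a half turn about z gives the same grasp; the last joint's range is limited). The gripper opens to 85 mm and grips with 20 to 120 N. Pads are 22 mm wide; open, the fingers measure 114 mm over their backs; the gripper's body (76 mm by 85 mm) begins 54 mm behind the grasp point. The pads swing forward as they close: fully open they stand 13 mm farther back than shut.
Start: joints at [1.082, 0.104, 0.097, 1.564, 0, 1.353], TCP at [160.504, 578.164, 245.331] pointing down, gripper open.
Joint ranges: [-2.99, 2.99], [-0.84, 1.86], [-1.1, 1.16], [-1.84, 2.11], [-1.51, 1.56], [-3.14, 3.14]. Speed limits (rad/s): [2.22, 2.22, 2.57, 3.14, 3.14, 3.14].

INTERFACE

Orientations are given as a unit quaternion [x, y, z, w].
In Python, from workcell import telemetry, cams, workorder gives the robot as it stands.
- The arm moves only by the shell command python3 -m creep 'ROWS' [FORCE]. ROWS is text: rows parted by semicolons, each of 7 numbers parted by spaces: the shift along the tool's x, y, z as a fraction of full scale, then the turn, a rotation vector about the tool's x, y, z as a fraction of full scale, then the closure, from 0 (fully open) to 1 (shut). A call has 1 to 20 rows; each row is the pose to reach, as a shift and turn from the pose commanded when the call began, along the tool's axes at that moment; what a row does not reach only later rows make up. Full scale, the value 1, is 25 cm for a shift and 45 degrees for a turn. A row lasts 1/10 s, in which the tool goes at most 50 mm and 8.59 degrees, less where a joint would pass 70% of its speed; a pose out of reach is approached as far as the arm can. A call with a number of a shift or a turn outside -1 to 1 is refused whole. A call with a gripper value outside its range is refused whole. The fingers move at their own pace and stop on an object; FORCE is the grip in N (left out, the last holds). Time passes only in rows, so rows that repeat a pose let the fingers close. It gives the time, the measured TCP pose, the force, the opening and the grip force at its end, in the units of the state.
- telemetry.get_state(): the state, without advancing time (a new reading comes with each control period).
- cams.snapshot(name): name is "scene" or "side" or "wrist"; returns the picture (480x640x3 uint8, red, green, blue); there is no depth.
- cams.camera_info(name): a dict with "K" (3x3 intrinsics, pixels), "rvec" (rotation vector, rad) and "tvec" (3), from world to camera coordinates, as OpenCV has them. Camera axes: x right, y down, z forward; pixel columns grow to the right and rows downward; lengths in mm; the calibration is good to about 2 mm. The wrist camera is an equidistant fisheye: a pixel r from the principal point sees the ray r / f radians off the axis. A picture is of the moment at which its call begins: read the wrist's pose just before it. camera_info takes no time and is no camera call; for the wrist camera it gives the pose at the moment of the call.
- workorder.close_job(): hands the job in; it is judged then, once.
The state is a dict: "clock": time; "joints": joint angles; "joint_velocities": joint speeds; "effort": joint torques, N m; "tool_pos": TCP position; "eef_rot": TCP orientation; "wrist_force": force on the tool from outside, world axes, zero at the start; "wrist_torque": the same for the moment, N m; "finger_gap": opening from 0.0 (shut) to 1.0 (fully open); "finger_force": force on a finger pad.
Only numpy, scipy, OpenCV 4.12 (cv2) and the standard library are available. Lean on these libraries where they do the work, as an engineer would, in place of code of your own. Each camera call takes 0.05 s, during which the arm holds its last target. There are 200 camera calls.

TASK

One of the three canister lids has been put back askew and rocks. Go along the row from the left-hand canister to the right-hand one and press down gently on each lid with the fingertips to feel which one rocks, then nudge that lid sideways with the fingertips until it drops into its canister's mouth, so that all three lids sit flat and home. Do not lift anything, do not shove the canisters about, and leave the mug, the teaspoon and the spice jar where they are.

Things in the scene. Friction and masses are not known exactly. Their poses are not given: they have to be found in the camera images.
- lid_a: Lid of canister_a, like the others: round cream stoneware, 96 mm across, 16 mm thick, 0.18 kg, loose (no hinge or spring). Origin: centre of its underside; z up, flat top 16 mm above it, with a rounded edge. Under it a round step, 73 mm across and 4 mm deep, drops into the canister's mouth with 2.5 mm to spare all round
- lid_b: Lid of canister_b, like lid_a; any one of the three may be the loose one. A lid is seated when its step is in the mouth: origin 120 mm above the canister's origin, on its axis within the 2.5 mm to spare, level, firm when pressed. The loose lid is shifted 4 to 6 mm to one side (left, right or towards the robot), where its step rides on the rim and it stands up to 5 mm high
- lid_c: Lid of canister_c, like lid_a. A loose lid pressed near its edge on the high side dips 1 to 3 mm under about 1 N while its far side rises, then is firm, its top 4 mm above a seated lid's; it drops back when let go. Pressing alone does not seat it. Pushed at its edge from the side it is shifted to, back towards the middle (about 1 to 2 N), it slides and drops 4 mm into the mouth
- canister_a: cream stoneware canister, round, 96 mm across, mouth 78 mm across, rim 120 mm above its origin (136 mm over the seated lid), full, 1.0 to 1.4 kg, standing loose; one of three alike in a row across the worktop, about 150 mm apart. Pushed sideways at the lid with over about 4 N it starts to tip. Origin: centre of its underside, z up; the letter says nothing about its place in the row
- canister_b: Canister like canister_a; the letter says nothing about its place in the row
- canister_c: Canister like canister_a; the letter says nothing about its place in the row
- mug: white mug with small leaves, 82x112x94 mm, handle to its y axis, left of the canisters; to be left alone. Origin: centre of its underside
- teaspoon: steel teaspoon, 137x28x13 mm, lying along its x axis left of the canisters; to be left alone. Origin: centre of its underside
- spice_jar: glass spice jar with dark cap, 41x41x105 mm, standing behind the canisters; to be left alone. Origin: centre of its underside

How it is judged (in metres and radians):
On the way, in this order (a step that is already met when the one before it is completed fails the run):
1. the lid of the left-hand canister is pressed from above (((world y of lid_a between -0.043 and 1 m and contact force between the fingers and lid_a above 1.5 N and z of the grasp point in the frame of lid_a above 0.025 m and horizontal distance between the grasp point and lid_a below 0.07 m) or (world y of lid_b between -0.043 and 1 m and contact force between the fingers and lid_b above 1.5 N and z of the grasp point in the frame of lid_b above 0.025 m and horizontal distance between the grasp point and lid_b below 0.07 m) or (world y of lid_c between -0.043 and 1 m and contact force between the fingers and lid_c above 1.5 N and z of the grasp point in the frame of lid_c above 0.025 m and horizontal distance between the grasp point and lid_c below 0.07 m))), for 0.1 s.
2. the lid of the middle canister is pressed from above (((world y of lid_a between -0.19 and -0.043 m and contact force between the fingers and lid_a above 1.5 N and z of the grasp point in the frame of lid_a above 0.025 m and horizontal distance between the grasp point and lid_a below 0.07 m) or (world y of lid_b between -0.19 and -0.043 m and contact force between the fingers and lid_b above 1.5 N and z of the grasp point in the frame of lid_b above 0.025 m and horizontal distance between the grasp point and lid_b below 0.07 m) or (world y of lid_c between -0.19 and -0.043 m and contact force between the fingers and lid_c above 1.5 N and z of the grasp point in the frame of lid_c above 0.025 m and horizontal distance between the grasp point and lid_c below 0.07 m))), for 0.1 s.
3. the lid of the right-hand canister is pressed from above (((world y of lid_a between -1 and -0.19 m and contact force between the fingers and lid_a above 1.5 N and z of the grasp point in the frame of lid_a above 0.025 m and horizontal distance between the grasp point and lid_a below 0.07 m) or (world y of lid_b between -1 and -0.19 m and contact force between the fingers and lid_b above 1.5 N and z of the grasp point in the frame of lid_b above 0.025 m and horizontal distance between the grasp point and lid_b below 0.07 m) or (world y of lid_c between -1 and -0.19 m and contact force between the fingers and lid_c above 1.5 N and z of the grasp point in the frame of lid_c above 0.025 m and horizontal distance between the grasp point and lid_c below 0.07 m))), for 0.1 s.
At the end, for the whole second after the job is handed in: Each lid sits in its own canister's mouth: underside within 1.5 mm of the rim, within 5 mm of the canister's axis, level to 0.02 rad and at rest; each canister upright and within 30 mm of where it stood; mug, teaspoon and spice jar within 20 mm of where they stood (z of lid_a in the frame of canister_a between 0.117 and 0.1215 m and horizontal distance between lid_a and canister_a below 0.005 m and angle between each of lid_a, canister_a, lid_b, canister_b, lid_c, canister_c's own z axis and vertical below 0.02 rad and distance of each of canister_a, canister_b, canister_c from where it was at the start of the episode below 0.03 m and linear speed of each of lid_a, lid_b, lid_c below 0.01 m/s and z of lid_b in the frame of canister_b between 0.117 and 0.1215 m and horizontal distance between lid_b and canister_b below 0.005 m and z of lid_c in the frame of canister_c between 0.117 and 0.1215 m and horizontal distance between lid_c and canister_c below 0.005 m and distance of each of mug, teaspoon, spice_jar from where it was at the start of the episode below 0.02 m); the robot touches nothing.
It fails at once if a lid is lifted more than 11 mm off its canister or pushed more than 30 mm off its middle ((z of lid_a in the frame of canister_a above 0.131 m or z of lid_b in the frame of canister_b above 0.131 m or z of lid_c in the frame of canister_c above 0.131 m) or (horizontal distance between lid_a and canister_a above 0.03 m or horizontal distance between lid_b and canister_b above 0.03 m or horizontal distance between lid_c and canister_c above 0.03 m)).
It fails at once if a canister is lifted, shoved more than 30 mm or tipped over 0.3 rad (distance of any of canister_a, canister_b, canister_c from where it was at the start of the episode above 0.03 m or angle between any of canister_a, canister_b, canister_c's own z axis and vertical above 0.3 rad).
It fails at once if a lid is struck or pressed with more than 150 N (contact force between the fingers and lid_a above 150 N or contact force between the fingers and lid_b above 150 N or contact force between the fingers and lid_c above 150 N).
It fails at once if the mug, the teaspoon or the spice jar is moved more than 20 mm (distance of any of mug, teaspoon, spice_jar from where it was at the start of the episode above 0.02 m).
It also fails if it takes over 61 s, if anything falls off the work surface, if the arm or the gripper's body presses on something with over 40 N, if the wrist force passes 120 N, or if a joint passes its speed limit or range.

## Working session

There is one attempt and no reset: what is moved stays moved. The work goes in short steps, Python scripts to look and compute and a shell command to move; the robot and the scene stay as the last step left them, time stands still between calls to the robot, and variables do not carry over. Pictures are saved under pics/ and viewed, at most 10 in all, crops included, and the job is handed in when it is done.

```bash
mkdir -p pics; ls; python3 - <<'E'
from workcell import telemetry, cams
import cv2
s=telemetry.get_state(); print(s)
for n in ("scene","side"):
    cv2.imwrite(f"pics/{n}0.png",cams.snapshot(n)[:,:,::-1]); i=cams.camera_info(n); print(n,i)
E
```

```text
pics
{'clock': 0.0, 'joints': array([ 1.08232966e+00,  1.04658687e-01,  9.64445005e-02,  1.56390658e+00,
       -2.73275555e-05,  1.35311024e+00]), 'joint_velocities': array([-2.28697449e-03, -2.35225147e-05, -1.44413714e-03,  2.10862488e-03,
       -1.03522906e-03, -1.19975033e-03]), 'effort': array([ 2.80371278e-03, -5.56931090e+01,  5.03647900e+01,  1.69772375e-02,
       -6.64897402e-05,  1.26670616e-05]), 'tool_pos': array([160.32398973, 577.84504865, 244.53246704]), 'eef_rot': array([ 1.34977002e-01,  9.90848510e-01, -6.26096744e-04, -2.16166307e-04]), 'wrist_force': array([ 0.08292056, -0.38035215, -0.11935282]), 'wrist_torque': array([-0.05123017,  0.04628452, -0.063211  ]), 'finger_force': 0.0, 'finger_gap': 0.9948209408818407}
scene {'K': array([[435.84399519,   0.        , 326.74414644],
       [  0.        , 435.84399519, 236.12453467],
       [  0.        ,   0.        ,   1.        ]]), 'rvec': array([ 2.12159763, -0.51071799,  0.28850145]), 'tvec': array([-456.97390489,  209.91928115,  891.88813682])}
side {'K': array([[578.71919978,   0.        , 317.41064651],
       [  0.        , 578.71919978, 247.53725695],
       [  0.        ,   0.        ,   1.        ]]), 'rvec': array([ 1.17812729, -2.50192253,  0.81502142]), 'tvec': array([ 352.39592994,  407.01345493, 1077.6811132 ])}
```

View pics/scene0.png

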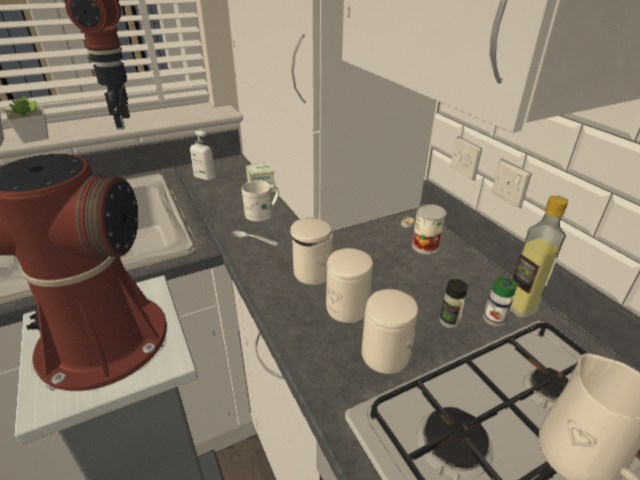

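View pics/side0.png

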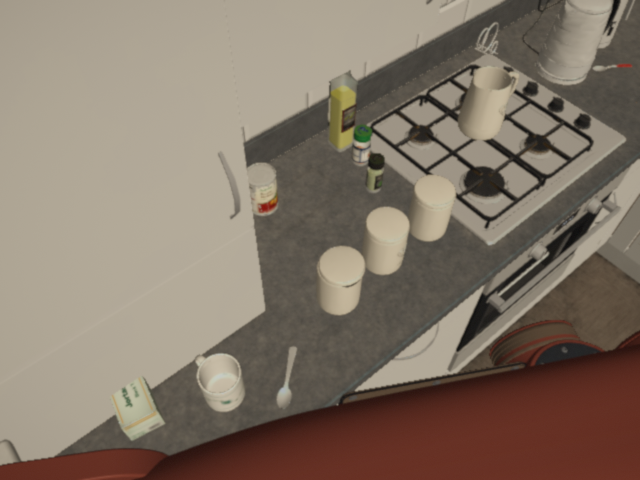

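The scene view shows the canister lids at about (311,232), (349,264) and (390,308). The left one has a dark gap under it near (311,242). The side view shows the same lids at (341,265), (386,225) and (434,195).

```bash
python3 - <<'E'
import cv2,numpy as np
a=cv2.imread("pics/scene0.png")[205:385,275:435]; b=cv2.imread("pics/side0.png")[165:325,305:465]
a=cv2.resize(a,None,fx=3,fy=3,interpolation=cv2.INTER_CUBIC); b=cv2.resize(b,(int(160*2),int(160*2)),interpolation=cv2.INTER_CUBIC)
c=np.zeros((540,800,3),np.uint8); c[:540,:480]=a; c[:320,480:]=b
cv2.imwrite("pics/crop1.png",c)
E
```

```text
(no output)
```

View pics/crop1.png

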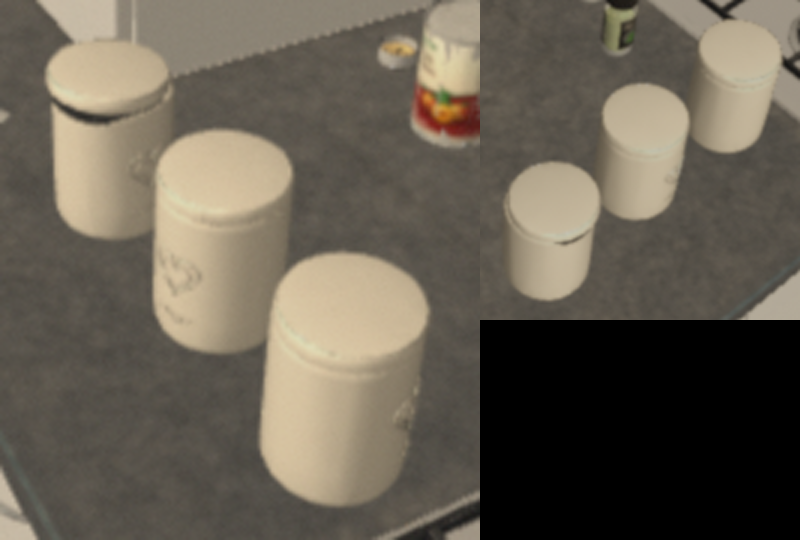

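```bash
cat > h.py <<'E'
import cv2,numpy as np
from scipy.optimize import least_squares
from workcell import telemetry, cams
def cast(n,uv,z):
    i=cams.camera_info(n); R=cv2.Rodrigues(i['rvec'])[0]; C=-R.T@i['tvec']
    p=cv2.undistortPoints(np.float64(uv).reshape(-1,1,2),i['K'],None).reshape(-1,2)
    d=np.c_[p,np.ones(len(p))]@R
    return C+d*((z-C[2])/d[:,2])[:,None],C
def blobs(im):
    hsv=cv2.cvtColor(im,cv2.COLOR_BGR2HSV)
    m=((hsv[...,1]>38)&(hsv[...,2]>120)&(hsv[...,0]>8)&(hsv[...,0]<30)).astype(np.uint8)*255
    return cv2.morphologyEx(m,cv2.MORPH_OPEN,np.ones((3,3),np.uint8)),hsv
def circ(P,r,c0):
    f=least_squares(lambda c:np.hypot(*(P-c).T)-r,c0,loss='soft_l1',f_scale=1)
    return f.x,np.abs(f.fun).mean()
E
python3 - <<'E'
from h import *
for n,seeds in(("scene",[(311,232),(349,264),(390,308)]),("side",[(341,265),(386,225),(434,195)])):
    im=cv2.imread(f"pics/{n}0.png"); m,hsv=blobs(im)
    cv2.imwrite(f"pics/m_{n}.png",m)
    N,lab,st,_=cv2.connectedComponentsWithStats(m)
    print(n,"cam",cast(n,[(0,0)],0)[1].round())
    for s in seeds:
        l=lab[s[1],s[0]]; print(s,hsv[s[1],s[0]],l,st[l] if l else None)
        if not l: continue
        c=max(cv2.findContours((lab==l).astype(np.uint8),0,1)[0],key=len).reshape(-1,2)
        for z,far in((130,1),(2,0)):
            P,C=cast(n,c,z); P=P[:,:2]
            c0=cast(n,[s],130)[0][0,:2]
            v=(c0-C[:2])/np.linalg.norm(c0-C[:2])
            for _ in range(4):
                Q=P-c0; t=Q@v/ (np.linalg.norm(Q,axis=1)+1e-9)
                sel=(t>.25 if far else t<-.35)&(np.abs(np.linalg.norm(Q,axis=1)-48)<(25 if _<2 else 5))
                if sel.sum()<6: break
                c0,e=circ(P[sel],48,c0)
            print(z,c0.round(1),round(e,2),sel.sum())
E
```

```text
scene cam [ 112. -756.  681.]
(311, 232) [ 19  64 204] 1 [     0      0    640    374 125992]
130 [504.2  31.5] 2.03 6
2 [476.8   5. ] 1.08 33
(349, 264) [ 19  64 210] 1 [     0      0    640    374 125992]
130 [ 490.9 -143.8] 0.8 46
2 [ 491.1 -142.3] 0.96 40
(390, 308) [ 19  64 211] 1 [     0      0    640    374 125992]
130 [ 493.4 -295. ] 0.8 55
2 [ 492.8 -292.1] 0.89 50
side cam [  -5.  469. 1110.]
(341, 265) [ 20  54 190] 130 [ 317  207   93  109 5076]
130 [473.5   0.5] 0.62 52
2 [479.2   0.5] 1.29 44
(386, 225) [ 20  54 193] 130 [ 317  207   93  109 5076]
130 [ 491.8 -144.5] 0.55 47
2 [ 493.5 -146.6] 0.86 37
(434, 195) [ 20  53 194] 70 [ 370  121  254  121 5938]
130 [ 489.7 -314. ] 2.25 40
2 [ 493.9 -297. ] 1.18 33
```

Measured so far:

| Canister | Base (x, y) | Lid (x, y) |
|---|---|---|
| Left | about (478, 2) | about (473.5, 0.5) |
| Middle | about (492, -144) | in line with its base |
| Right | about (493, -295) | in line with its base |

The left lid looks shifted about 5 mm towards the robot. I'll approach with the fingers shut and the tool squared to the world axes.

```bash
python3 -m creep '-0.06 -0.06 0 0 0 -0.1 0.5; -0.18 -0.18 0 0 0 -0.2 1; -0.32 -0.32 0 0 0 -0.3 1; -0.46 -0.46 0 0 0 -0.344 1; -0.6 -0.6 0 0 0 -0.344 1; -0.74 -0.74 0 0 0 -0.344 1; -0.87 -0.87 0 0 0 -0.344 1; -0.94 -0.94 0 0 0 -0.344 1; -0.96 -0.96 0 0 0 -0.344 1; -0.96 -0.96 0 0 0 -0.344 1; -0.96 -0.96 0 0 0 -0.344 1' 20
```

```text
clock: 1.2
tool_pos: [327.1, 283.4, 245.2]
eef_rot: [0.0, 1.0, 0.0, -0.0]
wrist_force: [-0.2, -1.0, 0.2]
finger_gap: 0.001
finger_force: 0.0
```

```bash
python3 -m creep '-0.04 -0.08 0 0 0 0 1; -0.12 -0.24 0.02 0 0 0 1; -0.2 -0.42 0.05 0 0 0 1; -0.28 -0.6 0.1 0 0 0 1; -0.36 -0.78 0.15 0 0 0 1; -0.43 -0.92 0.2 0 0 0 1; -0.464 -1 0.2 0 0 0 1; -0.464 -1 0.2 0 0 0 1' && python3 -m creep '0 -0.06 0.04 0 0 0 1; 0 -0.13 0.08 0 0 0 1; 0 -0.13 0.12 0 0 0 1;  0 -0.13 0.12 0 0 0 1; 0 -0.13 0.12 0 0 0 1'; python3 - <<'E'
from h import *
cv2.imwrite("pics/w1.png",cams.snapshot("wrist")[:,:,::-1])
E
```

```text
clock: 2.0
tool_pos: [443.9, 31.8, 194.6]
eef_rot: [0.001, 1.0, 0.0, -0.001]
wrist_force: [0.3, 0.3, 0.4]
finger_gap: -0.002
finger_force: 0.0
clock: 2.5
tool_pos: [443.2, 1.5, 165.4]
eef_rot: [-0.0, 1.0, 0.0, -0.0]
wrist_force: [-0.5, 0.1, 0.5]
finger_gap: 0.001
finger_force: 0.0
```

View pics/w1.png

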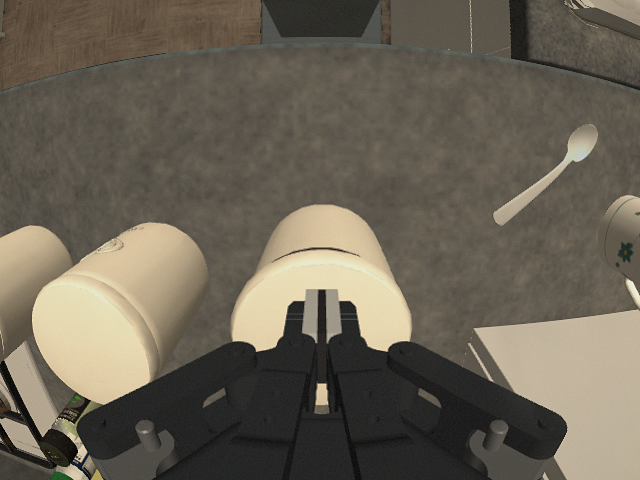

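The wrist view shows the shut fingertips (322,292) just inside the near edge of the left lid (320,250). The dark gap is on the near side, so this lid is shifted towards the robot. I'll press down slowly.

```bash
python3 -m creep '0 0 0.008 0 0 0 1; 0 0 0.016 0 0 0 1; 0 0 0.024 0 0 0 1;0 0 0.028 0 0 0 1;0 0 0.032 0 0 0 1;0 0 0.032 0 0 0 1' ; for i in 1 2 ; do python3 -m creep '0 0 0.004 0 0 0 1;0 0 0.004 0 0 0 1; 0 0 0.004 0 0 0 1' | grep -E 'tool_p|wrist'; done
```

```text
clock: 3.15
tool_pos: [443.3, 0.1, 157.1]
eef_rot: [0.0, 1.0, 0.0, -0.0]
wrist_force: [0.8, -1.3, 0.1]
finger_gap: -0.004
finger_force: 0.0
tool_pos: [443.4, 0.1, 156.3]
wrist_force: [-0.2, -0.4, 0.5]
tool_pos: [443.4, 0.1, 155.2]
wrist_force: [-0.6, 0.9, -0.1]
```

```bash
for i in 1 2 3 4; do python3 -m creep '0 0 0.004 0 0 0 1;0 0 0.004 0 0 0 1' | grep -E 'tool_p|wrist'; done
```

```text
tool_pos: [443.4, 0.1, 154.4]
wrist_force: [-0.7, -0.0, 1.4]
tool_pos: [443.4, 0.0, 154.0]
wrist_force: [-2.8, -0.7, 6.0]
tool_pos: [443.5, 0.1, 153.7]
wrist_force: [-5.3, 1.2, 13.4]
tool_pos: [443.6, 0.0, 153.6]
wrist_force: [-8.4, 1.4, 20.2]
```

Contact goes firm with the tip at about z 140, which is 4 mm above a seated lid. Next is the middle lid.

```bash
python3 -m creep '0 0 -0.02 0 0 0 1;0 0 -0.06 0 0 0 1;-0.01 -0.08 -0.1 0 0 0 1;-0.03 -0.22 -0.1 0 0 0 1;-0.05 -0.36 -0.1 0 0 0 1;-0.074 -0.5 -0.08 0 0 0 1;-0.074 -0.576 -0.05 0 0 0 1;-0.074 -0.576 -0.02 0 0 0 1;-0.074 -0.576 -0.008 0 0 0 1;-0.074 -0.576 -0.004 0 0 0 1;-0.074 -0.576 -0.004 0 0 0 1' ; for i in 1 2 3; do python3 -m creep '0 0 0.004 0 0 0 1;0 0 0.004 0 0 0 1' | grep -E 'tool_p|wrist'; done
```

```text
clock: 5.65
tool_pos: [461.9, -143.0, 152.5]
eef_rot: [-0.0, 1.0, 0.0, 0.0]
wrist_force: [0.1, 0.9, 0.4]
finger_gap: -0.0
finger_force: 0.0
tool_pos: [462.0, -143.5, 151.5]
wrist_force: [0.0, -0.9, -0.1]
tool_pos: [461.8, -143.8, 150.2]
wrist_force: [-0.7, -0.3, -0.1]
tool_pos: [461.9, -143.9, 149.7]
wrist_force: [-0.8, 1.7, 4.9]
```

The middle lid makes contact at z 149.8, so its top is at 136 mm and it is seated. I'll press a little more to hold it, then move to the right-hand lid.

```bash
python3 -m creep '0 0 0.002 0 0 0 1;0 0 0.002 0 0 0 1;0 0 0.002 0 0 0 1' | grep -E 'tool_p|wrist'; python3 -m creep '0 0 -0.02 0 0 0 1;0 0 -0.06 0 0 0 1;0 -0.08 -0.1 0 0 0 1;0 -0.22 -0.1 0 0 0 1;0 -0.36 -0.1 0 0 0 1;0 -0.5 -0.08 0 0 0 1;0 -0.6 -0.06 0 0 0 1;0 -0.6 -0.03 0 0 0 1;0 -0.6 -0.02 0 0 0 1;0 -0.6 -0.016 0 0 0 1;0 -0.6 -0.016 0 0 0 1' |grep -E 'tool_p|wrist'; for i in 1 2 3; do python3 -m creep '0 0 0.004 0 0 0 1;0 0 0.004 0 0 0 1' | grep -E 'tool_p|wrist'; done
```

```text
tool_pos: [461.9, -143.9, 149.7]
wrist_force: [-2.6, 1.9, 8.5]
tool_pos: [461.9, -293.0, 153.0]
wrist_force: [0.3, 0.7, 0.4]
tool_pos: [461.9, -293.5, 152.0]
wrist_force: [0.5, 0.5, -0.4]
tool_pos: [461.7, -293.7, 150.7]
wrist_force: [0.4, -0.0, -1.3]
tool_pos: [461.7, -293.9, 149.8]
wrist_force: [-0.4, -0.4, 0.8]
```

```bash
python3 -m creep '0 0 0.004 0 0 0 1;0 0 0.004 0 0 0 1;0 0 0.004 0 0 0 1' | grep -E 'tool_p|wrist';python3 -m creep '0 0 0.002 0 0 0 1;0 0 0.002 0 0 0 1;0 0 0.002 0 0 0 1' | grep -E 'tool_p|wrist'; 
```

```text
tool_pos: [461.8, -293.9, 149.7]
wrist_force: [-2.5, 1.8, 7.7]
tool_pos: [461.8, -294.0, 149.7]
wrist_force: [-4.9, 3.2, 11.5]
```

All three lids have been pressed: the middle and right are firm at 136 mm, and the left one stands high. Going back to the robot side of the left lid at a safe height and looking again.

```bash
python3 -m creep '0 0 -0.02 0 0 0 1;0 0 -0.08 0 0 0 1;0 0.02 -0.18 0 0 0 1;0.05 0.14 -0.2 0 0 0 1;0.1 0.3 -0.2 0 0 0 1;0.15 0.46 -0.2 0 0 0 1;0.2 0.62 -0.2 0 0 0 1;0.24 0.78 -0.2 0 0 0 1;0.25 0.92 -0.2 0 0 0 1;0.25 1 -0.2 0 0 0 1;0.25 1 -0.2 0 0 0 1' |grep -E 'tool_p|wrist'; python3 -m creep '0 0.1 0 0 0 0 1;0 0.18 0 0 0 0 1;0 0.18 0 0 0 0 1; 0 0.18 0 0 0 0 1'; python3 - <<'E'
from h import *
w=cams.snapshot("wrist")[:,:,::-1]; print(cams.camera_info("wrist"))
s=cams.snapshot("scene")[:,:,::-1]
cv2.imwrite("pics/w2f.png",w);cv2.imwrite("pics/s2f.png",s)
cv2.imwrite("pics/w2.png",np.hstack([cv2.resize(w[180:420,200:440],(400,400)),cv2.resize(s[205:325,275:395],(400,400),interpolation=cv2.INTER_CUBIC)]))
E
```

```text
tool_pos: [399.4, -42.0, 199.5]
wrist_force: [0.5, -0.9, 0.7]
clock: 10.35
tool_pos: [399.6, 0.6, 198.8]
eef_rot: [0.0, 1.0, -0.0, 0.0]
wrist_force: [0.6, -0.5, -0.6]
finger_gap: 0.001
finger_force: 0.0
{'K': array([[371.64829954,   0.        , 321.42914613],
       [  0.        , 371.64829954, 236.78569341],
       [  0.        ,   0.        ,   1.        ]]), 'rvec': array([-2.05311909, -2.05469238, -0.31982623]), 'tvec': array([-4.05715777e-01, -4.06424187e+02,  2.13243023e+02])}
```

View pics/w2.png

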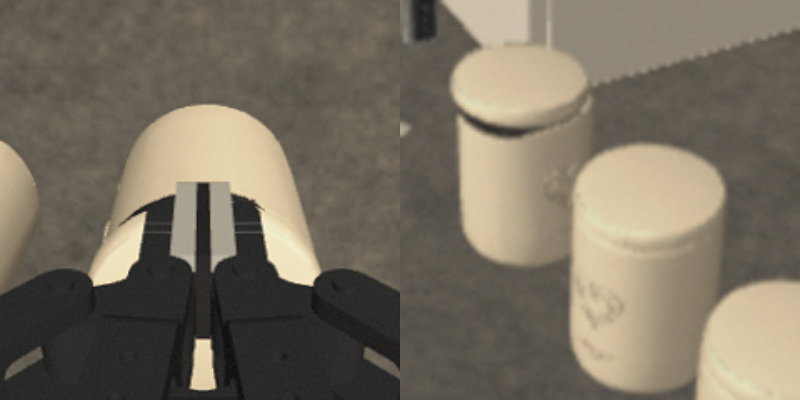

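The lid is still shifted towards the robot, with the gap at its near side. The fingers stand clear of it on the robot side. Lowering to the lid edge (tip at about z 127) and nudging +x in 1 mm steps.

```bash
python3 -m creep '0 0 0.06 0 0 0 1;0 0 0.12 0 0 0 1;0 0 0.18 0 0 0 1;0 0 0.22 0 0 0 1;0 0 0.23 0 0 0 1;-0.02 0 0.23 0 0 0 1;-0.032 0 0.23 0 0 0 1;-0.032 0 0.23 0 0 0 1' |grep -E 'tool_p|wrist'; for i in 1 2 3; do python3 -m creep '-0.004 0 0 0 0 0 1;-0.008 0 0 0 0 0 1;-0.008 0 0 0 0 0 1' | grep -E 'tool_p|wrist'; done
```

```text
tool_pos: [408.1, 1.1, 141.4]
wrist_force: [0.1, -0.3, -0.4]
tool_pos: [409.5, 1.2, 140.9]
wrist_force: [0.1, 0.1, 1.2]
tool_pos: [411.5, 1.1, 140.8]
wrist_force: [0.5, 0.2, 0.1]
tool_pos: [413.5, 1.2, 140.8]
wrist_force: [-0.6, -0.1, 0.4]
```

```bash
for i in 1 2 3 4; do python3 -m creep '-0.002 0 0 0 0 0 1;-0.004 0 0 0 0 0 1;-0.004 0 0 0 0 0 1' | grep -E 'tool_p|wrist'; done
```

```text
tool_pos: [414.4, 1.2, 140.8]
wrist_force: [0.9, -0.6, 0.6]
tool_pos: [415.3, 1.2, 140.7]
wrist_force: [0.9, 0.6, -1.1]
tool_pos: [416.5, 1.2, 140.8]
wrist_force: [-0.6, 0.1, -0.7]
tool_pos: [417.4, 1.2, 140.8]
wrist_force: [-0.1, -0.4, 0.2]
```

```bash
for i in 1 2 3; do python3 -m creep '-0.002 0 0 0 0 0 1;-0.004 0 0 0 0 0 1;-0.004 0 0 0 0 0 1' | grep -E 'tool_p|wrist'; done; python3 - <<'E'
from h import *
w=cams.snapshot("side")[:,:,::-1]
s=cams.snapshot("scene")[:,:,::-1]
cv2.imwrite("pics/d3f.png",w);cv2.imwrite("pics/s3f.png",s)
cv2.imwrite("pics/w3.png",np.hstack([cv2.resize(w[235:325,300:390],(400,400),interpolation=cv2.INTER_CUBIC),cv2.resize(s[205:285,270:350],(400,400),interpolation=cv2.INTER_CUBIC)]))
E
```

```text
tool_pos: [418.4, 1.2, 140.8]
wrist_force: [-0.7, -0.0, 0.4]
tool_pos: [419.4, 1.2, 140.8]
wrist_force: [0.0, 0.5, -0.8]
tool_pos: [420.5, 1.2, 140.8]
wrist_force: [-1.1, 0.2, -0.9]
```

View pics/w3.png

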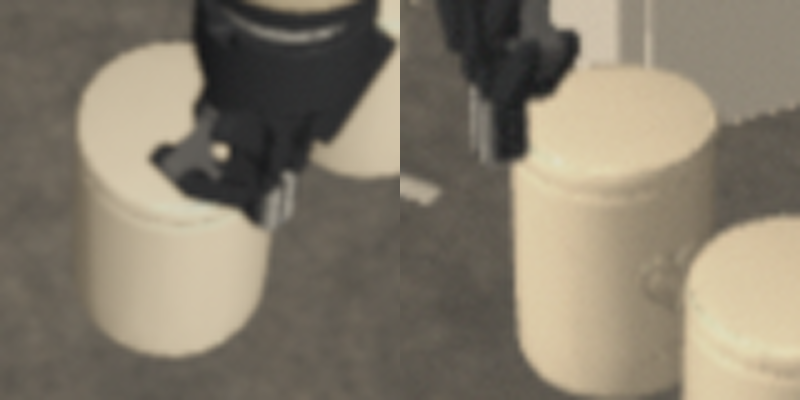

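In both views the dark gap is gone and the left lid sits flush, with the fingertips at its near edge: side crop (280,200), scene crop (505,150). I'll back off, lift clear and check.

```bash
python3 -m creep '0.02 0 0 0 0 0 1;0.06 0 0 0 0 0 1;0.1 0 0 0 0 0 1;0.1 0 -0.1 0 0 0 1;0.1 0 -0.24 0 0 0 1;0.1 0.1 -0.38 0 0 0 1;0.1 0.25 -0.4 0 0 0 1;0.1 0.4 -0.4 0 0 0 1;0.1 0.55 -0.4 0 0 0 1;0.1 0.7 -0.4 0 0 0 1;0.1 0.7 -0.4 0 0 0 1;0.1 0.7 -0.4 0 0 0 1' |grep -E 'clock|tool_p|wrist'; python3 - <<'E'
from h import *
w=cams.snapshot("side")[:,:,::-1]
s=cams.snapshot("scene")[:,:,::-1]
cv2.imwrite("pics/d4f.png",w);cv2.imwrite("pics/s4f.png",s)
cv2.imwrite("pics/w4.png",np.hstack([cv2.resize(w[165:325,300:460],(400,400),interpolation=cv2.INTER_CUBIC),cv2.resize(s[205:365,270:430],(400,400),interpolation=cv2.INTER_CUBIC)]))
E
```

```text
clock: 15.55
tool_pos: [395.1, 176.6, 240.8]
wrist_force: [0.4, 0.0, -0.4]
```

View pics/w4.png

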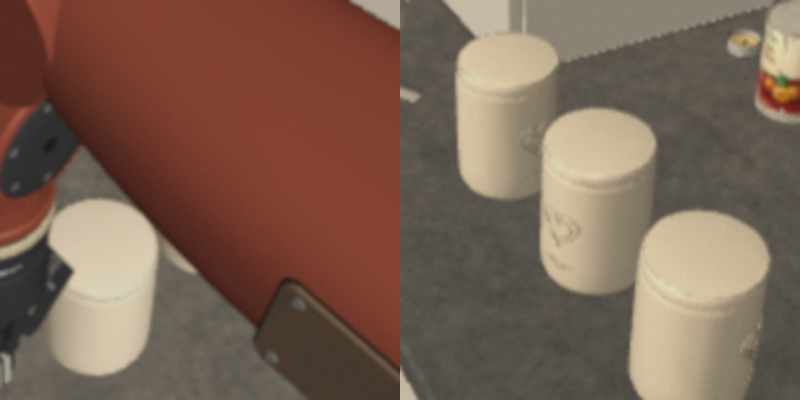

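The scene crop shows all three lids flush and level, with seams at (510,97), (600,180) and (700,300). The arm is clear of everything, so I'm handing in.

```bash
python3 -c "
from workcell import workorder; print(workorder.close_job())"
```

```text
the job is handed in; nothing more can be done
None
```

I pressed all three lids from left to right and found the left-hand one loose, shifted towards the robot; I nudged it back and it dropped into its canister's mouth. The last picture shows all three lids sitting flush, and the job is handed in, though the judge's result was not shown.

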